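# Uncover the slide dish and hold the slide warmer's sprung cover at its loading mark

## Task

A colleague is about to move slides from the steel dish into the slide warmer and needs both openings: lift the dish's loose lid off by its black knob and set it down flat, knob up, in the blue drip tray without dropping it. Then raise the warmer's sprung cover by its black bow handle until its pointers stand in the green band of the scale, at no time as far as the red, and finish while still holding it steady there with the gripper, nothing else propping it. Leave the dish, the tray, the bottle, the slide box and the tally counter where they stand.

Things in the scene. Friction and masses are not known exactly. Their poses are not given: they have to be found in the camera images.
- lid_knob (a point): Centre of the upright round black knob in the middle of the dish's loose steel lid: 25 mm across, rising 32 mm above the lid's top face; this point is 19 mm above that face (its lowest 9 mm tapers to an 18 mm neck). z is up through the knob, x along the lid's long side. At the start the lid lies on the dish, this point 94 mm above the bench.
- dishlid: The same loose lid: plate 106 x 90 x 5 mm (its x, y, z) over a plug 88 x 72 mm, 6 mm deep, that sits loosely in the dish's mouth; lift it straight up 8 mm or more to free it. Origin in the middle of the plug's underside, 30 mm below the knob's centre; z up. Weighs 0.11 to 0.22 kg.
- dish_rim (a point): Centre of the mouth of the open-topped stainless slide dish, 70 mm above the bench. The dish is 100 x 84 mm (its x, y), 70 mm high, walls 3 mm; it holds a rack of slides, weighs 1.1 kg and stands loose on the bench.
- tray_floor (a point): Centre of the inner floor of the shallow blue drip tray, 5 mm above the bench. Tray 170 x 150 mm outside (its x, y), walls 4 mm thick, their tops 14 mm above the bench; inside 162 x 142 mm. It stands loose (0.6 kg). With the lid set down in it the knob's centre is 30 mm above this point.
- warmer_base (a point): Middle of the underside of the slide warmer, a white box 250 x 260 mm (its x, y), 72 mm high, fixed to the bench, with a grey-framed clear cover on top (shut, its top is 102 mm above the bench). Its x axis points from the front (robot side, control panel) to the back, where the cover's hinge runs along its y axis; z is up.
- cover_hinge (a point): Point on the cover's hinge line, in the middle of its width: 115 mm behind the warmer's middle, 84 mm above the bench. The hinge line runs along the warmer's y axis. This point's axes turn with the cover; with the cover shut they are the warmer's.
- cover_handle (a point): Middle of the black bow handle's bar on the cover: round, 12 mm thick, 94 mm long, level, parallel to the hinge, on posts 110 mm apart, 40 mm clear beneath it, 32 mm behind the cover's front edge. Shut, it is 190 mm in front of the hinge line and 64 mm above it (148 mm above the bench): it swings up and back on a 200 mm radius. Axes turn with the cover: x to the back, z up off it.
- cover_pointer (a point): Mid-width point between the cover's two black pointers, which run over the scales on the warmer's flanks: 110 mm in front of the hinge line, level with it when shut. Each scale is an upright arc (rim of a sector plate) of 110 mm radius about the hinge, up to 65 degrees: white with black ticks every 10 degrees, green from 30 to 40 degrees, red from 50 degrees on.
- cover (a joint): Opening angle of the sprung cover, rad: 0 shut, growing as it is raised; the pointers show it. Green 0.524 to 0.698 (middle 0.611), red from 0.873. A hinge spring and its weight (about 0.45 kg) press it shut and it falls shut if let go; straight up at the bar it takes about 4 N to start it, 7 to 8 N to hold it in the green.
- bottle_center (a point): Middle of a brown reagent bottle with black cap, 52 mm across, 105 mm high, standing on the bench: leave it.
- slidebox_center (a point): Middle of a white slide box with yellow lid, 100 x 84 x 34 mm, lying on the bench: leave it.
- counter_center (a point): Middle of a round steel tally counter, 48 mm across, 26 mm high, lying on the bench: leave it.
There are look-alikes about, which are no part of the job. What is shaped like the dishlid but orange or pink is not meant.

How it is judged:
By the outcome, as a careful person would: the job done as asked, in the order asked, and still so for the second after the job is handed in, while the arm keeps its last pose, push and grip.
It also fails if it takes over 54 s, if anything falls off the work surface, if the arm or the gripper's body presses on something with over 40 N, if the wrist force passes 120 N, or if a joint passes its speed limit or range.

## Robot

A 6-joint arm with a two-finger parallel gripper is mounted at the origin on the work surface. World frame = base frame: x ahead of the robot, y to its left, z up, the work surface at z = 0. Lengths are in m, angles in rad, forces in N, time in s.
With the tool pointing down it reaches from about 0.3 to 0.775 m from the base axis. Payload 14.6 kg.
Tool frame: the origin (TCP) lies between the finger pads; the fingertips stand 19 mm ahead of it and the grasp point (between the pads) is the TCP (ctrl.finger_overhang is the distance from the TCP to the fingertips, in m); z points along the fingers, y is the direction in which the jaws open and shut (so a half turn about z gives the same grasp; the last joint's range is limited). The gripper opens to 94 mm and grips with 3 to 60 N. Pads are 16 mm wide; open, the fingers measure 119 mm over their backs; the gripper's body (75 mm by 177 mm) begins 78 mm behind the grasp point.
Start: joints at [1.054, 0.3, 1.521, -0, 1.321, -0.067], TCP at [0.239, 0.495, 0.224] pointing down, gripper open.
Joint ranges: [-3.03, 3.03], [-0.79, 2.21], [0.23, 2.52], [-1.04, 4.18], [0, 3.07], [-2.55, 2.55]. Speed limits (rad/s): [2.22, 2.22, 2.57, 3.14, 3.14, 3.14].

## Interface

Orientations are given as [roll, pitch, yaw] about the fixed x, y, z axes, in that order (R = Rz(yaw) Ry(pitch) Rx(roll)).
In Python, from station import ctrl gives the robot as it stands.
- The arm moves only by the tool send_rows, never from a script. Its argument "series" is a list of rows, each a list of 7 numbers: the turn, a rotation vector about the tool's x, y, z in degrees, then the shift along the tool's x, y, z in m, then the gripper's target within -1 to 1 (fully open at 1, half-way at 0, shut at -1). A call has 1 to 8 rows; each row is the pose to reach, as a shift and turn from the pose commanded when the call began, along the tool's axes at that moment; what a row does not reach only later rows make up. A row lasts 1/10 s, in which the tool goes at most 50 mm and 8.59 degrees, less where a joint would pass 70% of its speed; a pose out of reach is approached as far as the arm can. A call with a gripper value outside its range is refused whole. The fingers move at their own pace and stop on an object; "force" is the grip in N (left out, the last holds). Time passes only in rows, so rows that repeat a pose let the fingers close. It gives the time, the measured TCP pose, the force and the opening at its end, in the units of the state.
- ctrl.get_obs(): the state, without advancing time (a new reading comes with each control period).
- ctrl.camera(name): name is "side" or "top"; returns a dict with "pixels" (400x640x3 uint8, red, green, blue), "z_map" (400x640 float32, m along the optical axis (not along the pixel's ray), 0 where there is no reading), "fov_y" (degrees; the focal length in pixels is half the picture's height over the tangent of half this angle, whatever the lens; pixels are square), "cx", "cy" (the principal point, pixels), "R" (3x3) and "t" (3): a world point X has camera coordinates R X + t. Camera axes: x right, y down, z forward; pixel columns grow to the right and rows downward; lengths in m; the calibration is good to about 2 mm. A picture is of the moment at which its call begins.
- ctrl.hand_in(): hands the job in, once; it reports no verdict.
The state is a dict: "time_s": time; "qpos": joint angles; "joint_vel": joint speeds; "tau": joint torques, N m; "ee_pos": TCP position; "eef_rot": TCP orientation; "force": force on the tool from outside, world axes, zero at the start; "moment": the same for the moment, N m; "grip_width": finger opening in m.
Only numpy, scipy, OpenCV 4.12 (cv2) and the standard library are available. Lean on these libraries where they do the work, as an engineer would, in place of code of your own. Each camera call takes 0.05 s, during which the arm holds its last target.

## Working session

There is one attempt and no reset: what is moved stays moved. The work goes in short steps, Python scripts to look and compute and a tool call to move; the robot and the scene stay as the last step left them, time stands still between calls to the robot, and variables do not carry over. Pictures are saved under pics/ and viewed, and the job is handed in when it is done.

Besides the shell and the picture viewer there is one more tool, called after "Emit:" as a command line: name --pt "numbers of a row" for each row, then --argument value for the rest. send_rows: Moves the arm, as the interface text tells. Its arguments: {"type":"object","properties":{"series":{"type":"array"},"force":{"type":"number"}},"required":["series"]}

```bash
mkdir -p pics; ls; cat > h.py <<'E'
import numpy as np, cv2
from station import ctrl
def cam(n):
    c=ctrl.camera(n); c['f']=200/np.tan(np.radians(c['fov_y'])/2)*c['pixels'].shape[0]/400; return c
def save(c,name,crop=None,s=1):
    p=c['pixels'][:,:,::-1]
    if crop: x0,y0,x1,y1=crop; p=p[y0:y1,x0:x1]
    if s!=1: p=cv2.resize(p,None,fx=s,fy=s,interpolation=cv2.INTER_CUBIC)
    cv2.imwrite('pics/'+name,p)
def ray(c,u,v):
    R=np.array(c['R']);t=np.array(c['t'])
    d=R.T@np.array([(u-c['cx'])/c['f'],(v-c['cy'])/c['f'],1.]); return -R.T@t,d
def onplane(c,u,v,z):
    o,d=ray(c,u,v); return o+d*(z-o[2])/d[2]
def depthpt(c,u,v):
    o,d=ray(c,u,v); return o+d*c['z_map'][int(round(v)),int(round(u))]
def cloud(c):
    R=np.array(c['R']);t=np.array(c['t'])
    v,u=np.mgrid[0:c['pixels'].shape[0],0:c['pixels'].shape[1]]
    P=np.stack([(u-c['cx'])/c['f'],(v-c['cy'])/c['f'],np.ones(u.shape)],-1)*c['z_map'][...,None]
    return (P-t)@R
def proj(c,X):
    p=np.array(c['R'])@np.array(X)+np.array(c['t']); return c['f']*p[0]/p[2]+c['cx'],c['f']*p[1]/p[2]+c['cy']
def tri(c1,p1,c2,p2):
    o1,d1=ray(c1,*p1);o2,d2=ray(c2,*p2)
    s=np.linalg.lstsq(np.stack([d1,-d2],1),o2-o1,rcond=None)[0]
    a=o1+s[0]*d1;b=o2+s[1]*d2; return (a+b)/2,np.linalg.norm(a-b)
E
python3 - <<'E'
from h import *
for n in ('top','side'):
    c=cam(n); save(c,n+'0.png'); print(n,c['f'],c['cx'],c['cy'],np.round(c['R'],3).tolist(),np.round(c['t'],3),(c['z_map']>0).mean())
print(ctrl.get_obs()); print(ctrl.finger_overhang)
E
```

```text
pics
top 393.5368168789032 325.6227577395562 205.2130980156275 [[0.019, -1.0, 0.01], [-0.986, -0.02, -0.164], [0.164, -0.007, -0.986]] [-0.12   0.544  1.03 ] 0.99613671875
side 457.5671193361784 316.312840326395 198.00022372927154 [[0.765, -0.644, -0.017], [-0.341, -0.384, -0.858], [0.546, 0.662, -0.513]] [-0.476  0.263  1.179] 0.99593359375
{'time_s': 0.1, 'qpos': array([ 1.05440921e+00,  3.00404821e-01,  1.52150339e+00,  2.15373655e-06,
        1.32068269e+00, -6.66119237e-02]), 'joint_vel': array([ 0.00222097, -0.00061471, -0.00300582, -0.00304634, -0.00071903,
       -0.00127054]), 'tau': array([ 6.63605751e-04, -5.32648587e+01, -3.53281045e+01,  7.08840997e-02,
        2.34844390e-02, -2.77485282e-05]), 'ee_pos': array([0.23902595, 0.49511642, 0.22395554]), 'eef_rot': array([-3.14059676e+00, -6.85273932e-05,  2.69181689e+00]), 'force': array([-0.23767914,  0.51070062, -0.49333264]), 'moment': array([0.00297447, 0.01452206, 0.0160456 ]), 'grip_width': 0.094074698718058}
0.019
```

View pics/top0.png

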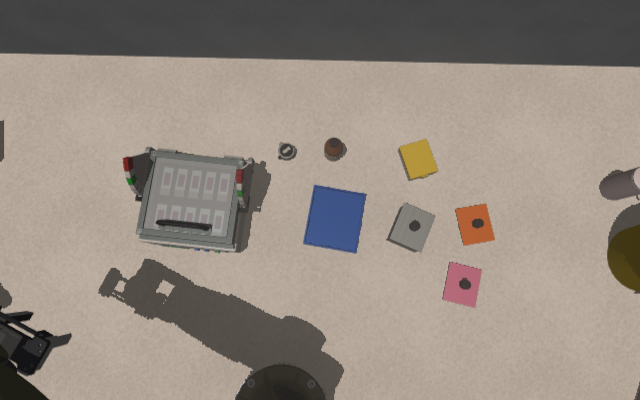

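View pics/side0.png

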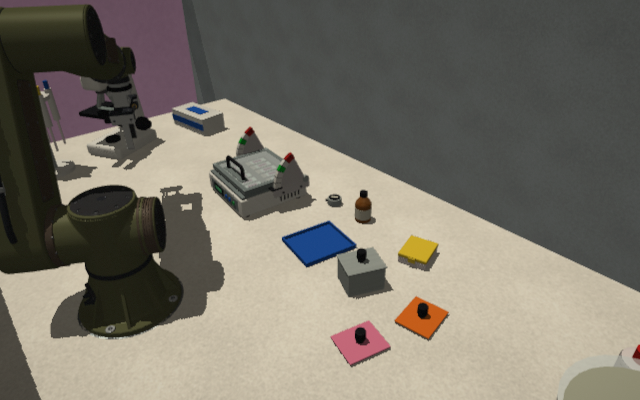

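The top view shows three knobbed lids. The steel-grey one is at top (411,227) / side (361,265), on the dish; the orange one is at (476,224) and the pink one at (463,284), both flat on the bench. The grey one fits because it is steel and sits on the raised dish. The tray is at (335,219) and the warmer handle at (184,224). Next I'll take an enlarged crop and measure.

```bash
python3 - <<'E'
from h import *
T=cam('top');S=cam('side')
a=cv2.resize(T['pixels'][180:320,290:510],None,fx=3,fy=3,interpolation=cv2.INTER_CUBIC)[:, :, ::-1]
cv2.imwrite('pics/crop1.png',a[:, :660])
b=cv2.resize(S['pixels'][115:225,200:330],None,fx=5,fy=5,interpolation=cv2.INTER_CUBIC)[:, :, ::-1]
cv2.imwrite('pics/crop2.png',b)
for n,c,(x0,y0,x1,y1),(hx0,hy0,hx1,hy1) in (('top',T,(400,212,430,240),(150,214,216,234)),('side',S,(350,245,374,266),(220,150,248,186))):
    g=c['pixels'].max(2); P=cloud(c)
    def blob(x0,y0,x1,y1,th):
        m=(g[y0:y1,x0:x1]<th).astype(np.uint8); k,l,st,ce=cv2.connectedComponentsWithStats(m)
        i=1+np.argmax(st[1:,4]); L=np.zeros(g.shape,bool); L[y0:y1,x0:x1]=l==i
        return L,ce[i]+[x0,y0],st[i]
    L,ce,st=blob(x0,y0,x1,y1,50); print(n,'knob',ce,st,'pts med',np.median(P[L],0),'z pct',np.percentile(P[L][:,2],[5,50,95]))
    L,ce,st=blob(hx0,hy0,hx1,hy1,50); Q=P[L]; print('handle',ce,st,np.median(Q,0),np.percentile(Q[:,2],[5,50,90,98]))
    top=Q[Q[:,2]>0.13]; print(len(top),top.mean(0) if len(top) else 0)
    if n=='top':
        # lid plate top
        pl=(np.abs(P[...,2]-0.075)<0.006); pl[:, :380]=0; pl[:, 445:]=0
        r=cv2.minAreaRect(P[pl][:,:2].astype(np.float32)); print('lid rect',r,P[pl].mean(0))
        hsv=cv2.cvtColor(c['pixels'],cv2.COLOR_RGB2HSV)
        m=cv2.inRange(hsv,(105,120,60),(125,255,255)); m[:, :290]=0;m[:, 380:]=0
        Pb=P[m>0]; print('tray rect',cv2.minAreaRect(Pb[:,:2].astype(np.float32)),np.percentile(Pb[:,2],[5,50,95]))
        cf=(P[...,2]>0.06)&(P[...,2]<0.11); cf[:, :135]=0; cf[:, 245:]=0; cf[:150]=0
        print('warmer', cv2.minAreaRect(P[cf][:,:2].astype(np.float32)))
        q=P[300:,:][0]; 
        be=P[300:330,420:440].reshape(-1,3); print('bench z',np.median(be[:,2]))
    for nm,X in (('a',0),): pass
E
```

```text
Traceback (most recent call last):
ValueError: attempt to get argmax of an empty sequence
```

View pics/crop1.png

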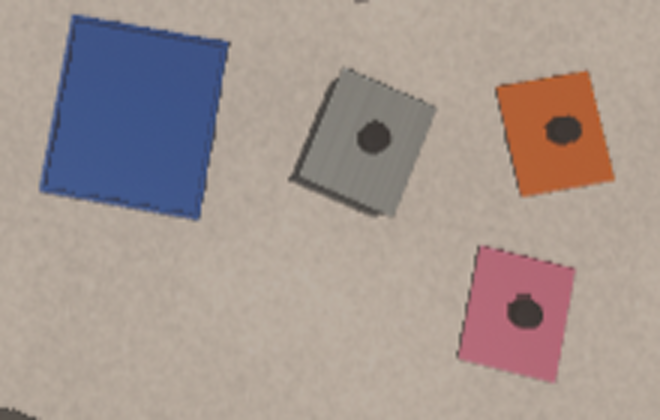

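View pics/crop2.png

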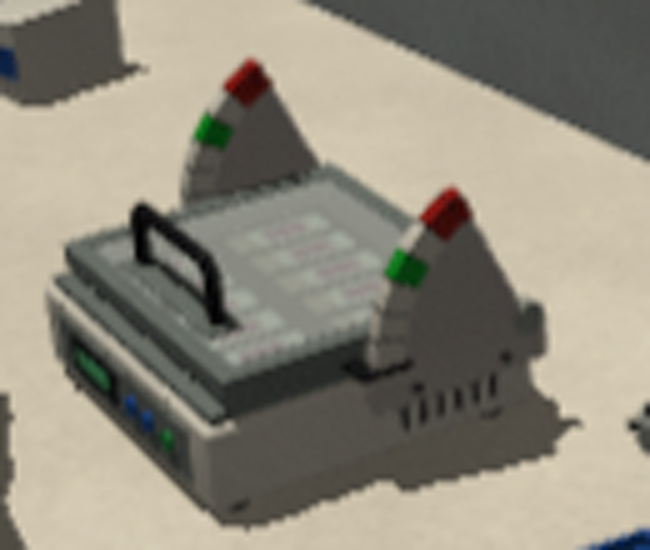

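The crop confirms that the grey lid is the one meant: it stands on the dish, with its knob at about top (414,225). The orange and pink plates lie on the bench. The warmer's cover is shut. The dark threshold failed in the top view, so I'm raising it.

```bash
cat > m.py <<'E'
from h import *
T=cam('top');S=cam('side')
def blob(c,x0,y0,x1,y1,th):
    g=c['pixels'].max(2)
    m=(g[y0:y1,x0:x1]<th).astype(np.uint8); k,l,st,ce=cv2.connectedComponentsWithStats(m)
    i=1+np.argmax(st[1:,4]); L=np.zeros(g.shape,bool); L[y0:y1,x0:x1]=l==i
    return L,ce[i]+[x0,y0],st[i]
np.set_printoptions(precision=4,suppress=True)
K={}
for n,c,kb,hb,th in (('top',T,(402,214,428,238),(150,214,216,234),75),('side',S,(350,245,374,264),(222,150,248,182),50)):
    P=cloud(c)
    L,ce,st=blob(c,*kb,th); K[n]=ce; print(n,'knob',ce,st,np.percentile(P[L],[5,50,95],axis=0).tolist())
    up=P[L]; up=up[up[:,2]>0.095]; print(' knob hi',len(up),up.mean(0) if len(up) else '', (up.min(0)+up.max(0))/2 if len(up) else '')
    L,ce,st=blob(c,*hb,75); Q=P[L]; print('handle',ce,st,np.percentile(Q,[5,50,95],axis=0).tolist())
    q=Q[Q[:,2]>0.135]; 
    if len(q): m=q.mean(0); w=np.linalg.svd(q-m)[2][0]; e=(q-m)@w; print(' bar',m,w,e.min(),e.max(), m+w*(e.min()+e.max())/2)
P=cloud(T)
pl=(np.abs(P[...,2]-0.075)<0.006); pl[:, :380]=0; pl[:, 445:]=0
print('lid rect',cv2.minAreaRect(P[pl][:,:2].astype(np.float32)),P[pl].mean(0))
hsv=cv2.cvtColor(T['pixels'],cv2.COLOR_RGB2HSV)
m=cv2.inRange(hsv,(105,120,60),(125,255,255)); m[:, :290]=0;m[:, 380:]=0
Pb=P[m>0]; print('tray rect',cv2.minAreaRect(Pb[:,:2].astype(np.float32)),np.percentile(Pb[:,2],[5,50,95]))
cf=(P[...,2]>0.06)&(P[...,2]<0.11); cf[:, :135]=0; cf[:, 245:]=0; cf[:150]=0
print('warmer', cv2.minAreaRect(P[cf][:,:2].astype(np.float32)))
print('bench z',np.median(P[300:330,420:440,2]))
hsv=cv2.cvtColor(S['pixels'],cv2.COLOR_RGB2HSV)
m=cv2.inRange(hsv,(105,120,60),(125,255,255)); m[:215]=0; m[:, :270]=0
Pb=cloud(S)[m>0]; print('tray side',cv2.minAreaRect(Pb[:,:2].astype(np.float32)))
print('tri knob',tri(T,K['top'],S,K['side']))
E
python3 m.py
```

```text
top knob [414.2195 225.4146] [ 7  6 11 11 82] [[0.47894069133958095, -0.34872214857215666, 0.08958898975519435], [0.48884242085828006, -0.3365679917290724, 0.10613811010866855], [0.4996185337534905, -0.32716408313857154, 0.10988153195865691]]
 knob hi 76 [ 0.4865 -0.3343  0.1192] [ 0.4351 -0.2257  0.602 ]
handle [183.8723 224.1838] [  6   6  56  11 321] [[0.46716205844297176, 0.18862589627374182, 0.10197480596961689], [0.475685599111984, 0.23718691347227305, 0.14968065720929086], [0.48807567841067484, 0.29828363442332445, 0.15431118099802293]]
 bar [0.4738 0.2424 0.159 ] [ 0.1045  0.3783 -0.9198] -1.0128034091075933 0.03519227522782839 [0.4227 0.0575 0.6086]
side knob [361.125  255.3214] [  7   4   9  14 112] [[0.47763355301191945, -0.3512439832743886, 0.07926308587112585], [0.4835035657602388, -0.3445974104236412, 0.09936493272375299], [0.4959201477756174, -0.3324974124507828, 0.10689438715426493]]
 knob hi 69 [ 0.4859 -0.342   0.1033] [ 0.4889 -0.3411  0.1016]
handle [235.6194 166.7742] [  4   6  21  25 155] [[0.46600860785988607, 0.18765433418605715, 0.1016306463493087], [0.474391
[... 158 characters left out ...]
74  0.4298] -0.09991602727658806 1.506289604444615 [ 0.1573 -0.3546  0.4686]
lid rect ((0.48807916045188904, -0.3393860161304474), (0.09069300442934036, 0.10682903975248337), 67.16060638427734) [ 0.4873 -0.3382  0.0749]
tray rect ((0.48325589299201965, -0.1305224448442459), (0.14625976979732513, 0.23260878026485443), 80.88131713867188) [0.0003 0.0037 0.0095]
warmer ((0.5505809783935547, 0.24570561945438385), (0.2909019887447357, 0.2561444044113159), 85.2586441040039)
bench z 0.00020650080288368044
tray side ((0.2357649952173233, -0.5481616854667664), (1.2030154466629028, 0.21294137835502625), 55.898067474365234)
tri knob (array([ 0.4895, -0.3398,  0.0926]), np.float64(0.0013775690789102888))
```

```bash
cat > m2.py <<'E'
from h import *
T=cam('top');S=cam('side')
np.set_printoptions(precision=4,suppress=True)
for n,c,(x0,y0,x1,y1) in (('top',T,(290,175,380,262)),('side',S,(275,215,362,270))):
    hsv=cv2.cvtColor(c['pixels'],cv2.COLOR_RGB2HSV)
    m=cv2.inRange(hsv,(105,120,40),(125,255,255)); k=np.zeros_like(m); k[y0:y1,x0:x1]=m[y0:y1,x0:x1]
    cs=max(cv2.findContours(k,0,1)[0],key=cv2.contourArea)[:,0]
    X=np.array([onplane(c,u,v,0.012)[:2] for u,v in cs],np.float32); print(n,'tray',cv2.minAreaRect(X))
    P=cloud(c)[cs[:,1].min():cs[:,1].max(),cs[:,0].min():cs[:,0].max()]
    print('  floor z',np.median(P[k[cs[:,1].min():cs[:,1].max(),cs[:,0].min():cs[:,0].max()]>0][:,2]))
H={}
for n,c,(x0,y0,x1,y1),th in (('top',T,(150,214,216,234),75),('side',S,(222,150,248,182),75)):
    P=cloud(c); g=c['pixels'].max(2)
    B=np.zeros(g.shape,bool);B[y0:y1,x0:x1]=1
    Q=P[B&(g<th)&(P[...,2]>0.138)&(P[...,2]<0.16)]
    m=np.median(Q,0); w=np.linalg.svd(Q-Q.mean(0))[2][0]; e=(Q-m)@w; print(n,len(Q),' bar',m,w,np.degrees(np.arctan2(w[1],w[0])),np.percentile(e,[0,2,98,100]), m+w*np.percentile(e,[1,99]).mean())
    d=np.where(B&(g<th)&(P[...,2]>0.138)&(P[...,2]<0.16)); print('  cols',d[1].min(),d[1].max(),'rows',d[0].min(),d[0].max()); H[n]=m
    H[n]=[(d[1].min(),np.mean(d[0][d[1]==d[1].min()])),(d[1].max(),np.mean(d[0][d[1]==d[1].max()]))]
print([tri(T,H['top'][i],S,H['side'][i]) for i in (0,1)])
P=cloud(T); cf=(P[...,2]>0.09)&(P[...,2]<0.106); cf[:, :135]=0; cf[:, 245:]=0; cf[:150]=0;cf[260:]=0
cs=cv2.morphologyEx(cf.astype(np.uint8),cv2.MORPH_OPEN,np.ones((5,5)))>0
print('cover', cv2.minAreaRect(P[cs][:,:2].astype(np.float32)),np.median(P[cs][:,2]))
E
python3 m2.py
```

```text
top tray ((0.5158154964447021, -0.13577422499656677), (0.1462148278951645, 0.1665032058954239), 80.96331787109375)
  floor z 0.003709678549740181
side tray ((0.513115406036377, -0.1388322412967682), (0.15930859744548798, 0.17443160712718964), 80.94799041748047)
  floor z 0.0035277049753797644
top 222  bar [0.4746 0.2467 0.1512] [-0.0869 -0.996  -0.0188] -94.98566164379372 [-0.06   -0.0546  0.0548  0.0567] [0.4747 0.2477 0.1512]
  cols 156 203 rows 220 229
side 69  bar [0.4731 0.2391 0.1491] [-0.0747 -0.9971 -0.0124] -94.28179859374526 [-0.0665 -0.0613  0.0504  0.0524] [0.4736 0.2456 0.1492]
  cols 226 243 rows 156 171
[(array([0.4801, 0.3102, 0.1356]), np.float64(0.00153688188162997)), (array([0.4711, 0.1895, 0.1444]), np.float64(0.003109087800606152))]
cover ((0.5554534196853638, 0.25060534477233887), (0.26674553751945496, 0.22399136424064636), 84.92713165283203) 0.09973969466188985
```

Measured points against what they must be:

| Item | Position (m) | Yaw | Check |
|---|---|---|---|
| Knob | (0.489, −0.339, 0.093) | – | 94 mm expected |
| Lid | – | −23° | measures 107 × 91 mm, 106 × 90 mm expected |
| Tray | (0.515, −0.137) | −9° | floor at 4 mm, 5 mm expected |
| Bar | (0.475, 0.247, 0.150) | 85° | 148 mm expected |

All agree. I'll compute the moves next.

```bash
cat > d.py <<'E'
import sys
from h import *
from scipy.spatial.transform import Rotation as Ro
def go(x,y,z,yaw,tilt=0):
    o=ctrl.get_obs(); R0=Ro.from_euler('xyz',o['eef_rot'])
    R1=Ro.from_euler('z',yaw,degrees=True)*Ro.from_euler('x',180,degrees=True)*Ro.from_euler('x',tilt,degrees=True)
    sh=R0.inv().apply(np.array([x,y,z])-o['ee_pos']); rv=np.degrees((R0.inv()*R1).as_rotvec())
    print('turn',np.round(rv,2),'shift',np.round(sh,4),'t',round(o['time_s'],2),'q',np.round(o['qpos'],2),'F',np.round(o['force'],2),'w',round(o['grip_width'],4))
if __name__=='__main__': go(*map(float,sys.argv[1:]))
E
python3 d.py 0.489 -0.339 0.2 55
```

```text
turn [-1.000e-02  1.000e-02  9.923e+01] shift [-0.5878 -0.6426  0.0245] t 0.4 q [ 1.05  0.3   1.52 -0.    1.32 -0.07] F [-0.33  0.59 -0.44] w 0.094
```

Emit:
send_rows --pt "0 0 30 -0.18 -0.2 -0.02 1" --pt "0 0 99 -0.588 -0.643 0 1" --pt "0 0 99 -0.588 -0.643 0 1" --pt "0 0 99 -0.588 -0.643 0.01 1" --pt "0 0 99 -0.588 -0.643 0.02 1" --pt "0 0 99 -0.588 -0.643 0.025 1" --pt "0 0 99 -0.588 -0.643 0.025 1" --pt "0 0 99 -0.588 -0.643 0.025 1" --force 30

```text
time_s: 1.2
ee_pos: [0.3536, 0.1104, 0.2192]
eef_rot: [3.141, -0.0, 1.486]
force: [1.8, 0.4, -0.1]
grip_width: 0.0942
```

```bash
python3 d.py 0.489 -0.339 0.2 55
```

```text
turn [ 5.000e-02 -3.000e-02  3.014e+01] shift [-0.4364  0.1729  0.0192] t 1.2 q [ 0.2  -0.11  1.98 -0.    1.27  0.29] F [ 1.83  0.43 -0.09] w 0.0942
```

Emit:
send_rows --pt "0 0 30 -0.436 0.173 0.019 1" --pt "0 0 30 -0.436 0.173 0.019 1" --pt "0 0 30 -0.436 0.173 0.019 1" --pt "0 0 30 -0.436 0.173 0.019 1" --pt "0 0 30 -0.436 0.173 0.019 1" --pt "0 0 30 -0.436 0.173 0.019 1" --pt "0 0 30 -0.436 0.173 0.019 1" --pt "0 0 30 -0.436 0.173 0.019 1"

```text
time_s: 2.0
ee_pos: [0.4714, -0.2719, 0.2027]
eef_rot: [3.141, -0.0, 0.968]
force: [1.3, 0.7, 0.3]
grip_width: 0.0941
```

```bash
python3 d.py 0.489 -0.339 0.2 55
```

```text
turn [ 0.01 -0.    0.45] shift [-0.0453  0.0526  0.0027] t 2.0 q [-0.59  0.31  1.57  0.    1.27  0.01] F [1.31 0.73 0.3 ] w 0.0941
```

Emit:
send_rows --pt "0 0 0 0 0 0 0.2" --pt "0 0 0 0 0 0 0.2" --pt "0 0 0 0 0 0 0.2"

```text
time_s: 2.3
ee_pos: [0.4711, -0.2688, 0.2029]
eef_rot: [-3.142, -0.0, 0.969]
force: [0.5, 0.1, 1.4]
grip_width: 0.0733
```

```bash
python3 d.py 0.489 -0.339 0.098 55; python3 - <<'E'
from h import *
c=cam('side'); save(c,'s1.png',(300,150,460,310),3)
E
```

```text
turn [-0.   -0.01  0.51] shift [-0.0477  0.0546  0.1049] t 2.3 q [-0.59  0.3   1.57  0.    1.27  0.02] F [0.53 0.07 1.43] w 0.0733
```

View pics/s1.png

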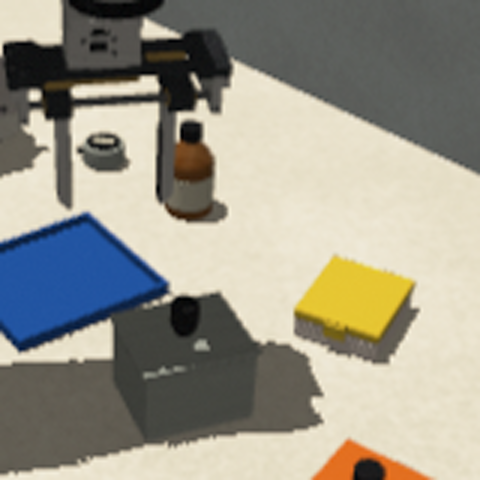

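The gripper is up and left of the dish, and the knob is at crop (185,315). I'll go over the knob and then down.

Emit:
send_rows --pt "0 0 0.5 -0.024 0.027 0.02 0.2" --pt "0 0 0.5 -0.048 0.055 0.04 0.2" --pt "0 0 0.5 -0.048 0.055 0.055 0.2" --pt "0 0 0.5 -0.048 0.055 0.06 0.2" --pt "0 0 0.5 -0.048 0.055 0.06 0.2" --pt "0 0 0.5 -0.048 0.055 0.06 0.2"

```text
time_s: 2.95
ee_pos: [0.4897, -0.3395, 0.1441]
eef_rot: [3.14, 0.0, 0.961]
force: [0.8, 0.4, 0.4]
grip_width: 0.0564
```

```bash
python3 d.py 0.489 -0.339 0.098 55; python3 - <<'E'
from h import *
c=cam('side'); save(c,'s2.png',(320,210,400,290),6)
c=cam('top'); save(c,'t2.png',(370,180,460,270),6)
E
```

```text
turn [0.09 0.   0.04] shift [ 0.     -0.001   0.0461] t 2.95 q [-0.67  0.47  1.47  0.    1.19 -0.06] F [0.82 0.39 0.41] w 0.0564
```

View pics/s2.png

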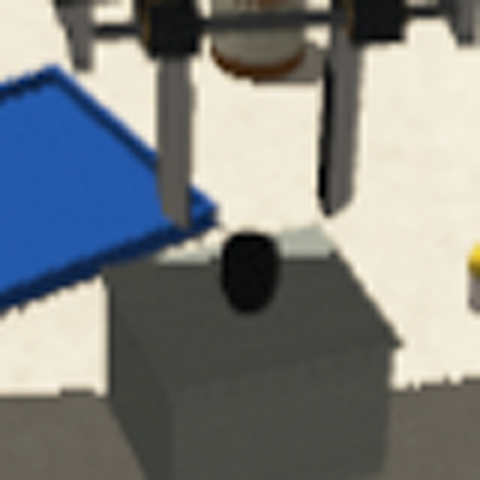

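View pics/t2.png

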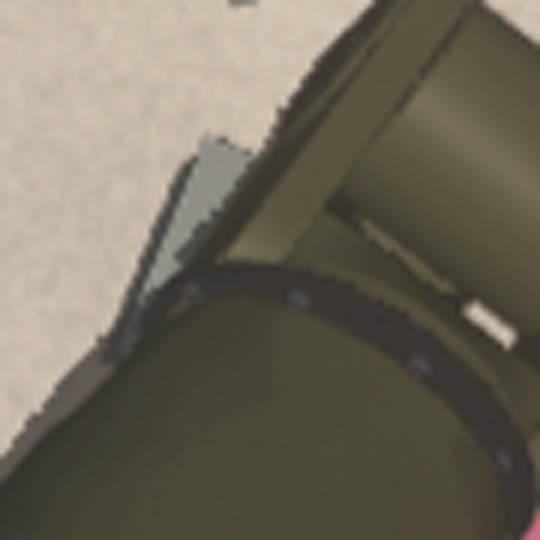

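The fingers stand above and on both sides of the knob (side crop (180,215) and (335,205), knob at (248,270)). Descending, then closing.

Emit:
send_rows --pt "0 0 0 0 -0.001 0.015 0.2" --pt "0 0 0 0 -0.001 0.03 0.2" --pt "0 0 0 0 -0.001 0.04 0.2" --pt "0 0 0 0 -0.001 0.046 0.2" --pt "0 0 0 0 -0.001 0.046 0.2" --pt "0 0 0 0 -0.001 0.046 -0.2" --pt "0 0 0 0 -0.001 0.046 -0.5" --pt "0 0 0 0 -0.001 0.046 -0.8"

```text
time_s: 3.85
ee_pos: [0.4886, -0.3399, 0.0972]
eef_rot: [3.141, 0.0, 0.959]
force: [0.1, 0.3, 0.8]
grip_width: 0.0357
```

Emit:
send_rows --pt "0 0 0 0 0 0 -1" --pt "0 0 0 0 0 0 -1" --pt "0 0 0 0 0 0 -1" --pt "0 0 0 0 0 0 -1"

```text
time_s: 4.25
ee_pos: [0.4885, -0.3399, 0.097]
eef_rot: [3.141, 0.0, 0.959]
force: [0.1, 0.0, 3.1]
grip_width: 0.0244
```

```bash
python3 d.py 0.489 -0.339 0.098 55
```

```text
turn [ 0.02  0.   -0.03] shift [ 0.001  -0.0001 -0.001 ] t 4.25 q [-0.67  0.53  1.51 -0.    1.1  -0.06] F [0.12 0.03 3.09] w 0.0244
```

Emit:
send_rows --pt "0 0 0 0 0 -0.003 -1" --pt "0 0 0 0 0 -0.008 -1" --pt "0 0 0 0 0 -0.014 -1" --pt "0 0 0 0 0 -0.022 -1" --pt "0 0 0 0 0 -0.034 -1" --pt "0 0 0 0 0 -0.046 -1" --pt "0 0 0 0 0 -0.056 -1" --pt "0 0 0 0 0 -0.06 -1"

```text
time_s: 5.05
ee_pos: [0.4888, -0.34, 0.1584]
eef_rot: [3.14, 0.0, 0.959]
force: [0.3, 0.4, -2.6]
grip_width: 0.0239
```

```bash
python3 d.py 0.515 -0.137 0.15 69; python3 - <<'E'
from h import *
c=cam('side'); save(c,'s3.png',(260,180,420,310),4)
E
```

```text
turn [  0.11   0.02 -14.03] shift [ 0.1813 -0.0951  0.0082] t 5.05 q [-0.67  0.46  1.46  0.    1.22 -0.06] F [ 0.25  0.36 -2.64] w 0.0239
```

View pics/s3.png

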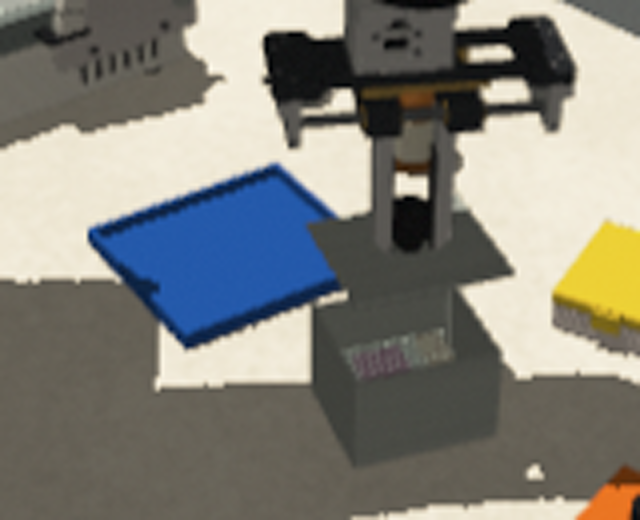

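The lid is lifted level at (410,245) and the dish below is open and undisturbed. Carrying it to the tray.

Emit:
send_rows --pt "0 0 -1 0.012 -0.006 0 -1" --pt "0 0 -4 0.042 -0.022 0 -1" --pt "0 0 -7 0.078 -0.041 0 -1" --pt "0 0 -10 0.115 -0.06 0 -1" --pt "0 0 -12 0.15 -0.078 0 -1" --pt "0 0 -13.5 0.172 -0.09 0 -1" --pt "0 0 -14 0.181 -0.095 0 -1" --pt "0 0 -14 0.181 -0.095 0 -1"

```text
time_s: 5.9
ee_pos: [0.5145, -0.1357, 0.1565]
eef_rot: [-3.141, -0.0, 1.206]
force: [-0.1, 0.1, -2.8]
grip_width: 0.0243
```

Emit:
send_rows --pt "0 0 0 0 0 0.02 -1" --pt "0 0 0 0 0 0.045 -1" --pt "0 0 0 0 0 0.06 -1" --pt "0 0 0 0 0 0.07 -1" --pt "0 0 0 0 0 0.07 -1" --pt "0 0 0 0 0 0.07 -1"

```text
time_s: 6.5
ee_pos: [0.5148, -0.1376, 0.0873]
eef_rot: [3.141, 0.0, 1.203]
force: [-0.5, 0.3, -1.5]
grip_width: 0.0242
```

```bash
python3 d.py 0.515 -0.137 0.038 69; python3 - <<'E'
from h import *
c=cam('side'); save(c,'s4.png',(260,180,420,310),4)
E
```

```text
turn [ 0.03  0.   -0.06] shift [ 0.0006 -0.      0.0493] t 6.5 q [-0.33  0.42  1.71 -0.    1.02  0.04] F [-0.46  0.27 -1.51] w 0.0242
```

View pics/s4.png

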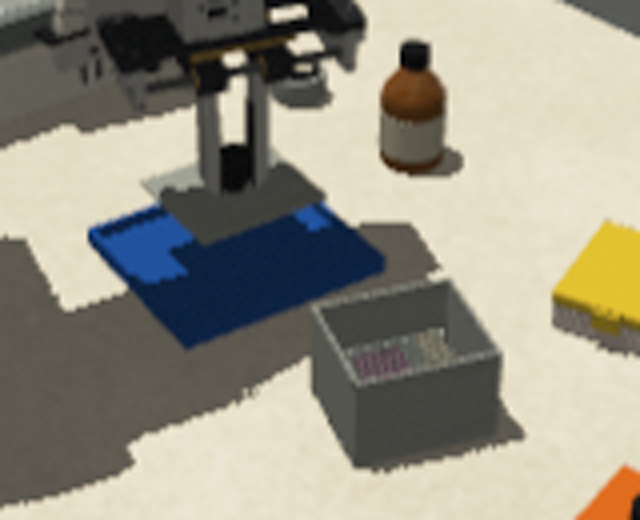

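The lid is above the tray's middle, level and aligned, with about 25 mm of margin all round. Lowering slowly.

Emit:
send_rows --pt "0 0 0 0 0 0.015 -1" --pt "0 0 0 0 0 0.028 -1" --pt "0 0 0 0 0 0.036 -1" --pt "0 0 0 0 0 0.041 -1" --pt "0 0 0 0 0 0.044 -1" --pt "0 0 0 0 0 0.046 -1" --pt "0 0 0 0 0 0.047 -1" --pt "0 0 0 0 0 0.047 -1"

```text
time_s: 7.35
ee_pos: [0.5147, -0.1371, 0.0399]
eef_rot: [3.141, 0.0, 1.204]
force: [0.0, -0.3, -2.4]
grip_width: 0.0242
```

```bash
python3 d.py 0.515 -0.137 0.038 69
```

```text
turn [ 0.02  0.   -0.03] shift [0.0002 0.0003 0.0019] t 7.35 q [-0.33  0.49  1.73 -0.    0.92  0.04] F [ 0.01 -0.25 -2.39] w 0.0242
```

Emit:
send_rows --pt "0 0 0 0 0 0.001 -1" --pt "0 0 0 0 0 0.001 -1" --pt "0 0 0 0 0 0.002 -1" --pt "0 0 0 0 0 0.002 -1" --pt "0 0 0 0 0 0.002 -1"

```text
time_s: 7.85
ee_pos: [0.5146, -0.1371, 0.0377]
eef_rot: [-3.142, 0.0, 1.204]
force: [0.2, -0.3, -1.8]
grip_width: 0.0242
```

Emit:
send_rows --pt "0 0 0 0 0 0.001 -1" --pt "0 0 0 0 0 0.001 -1" --pt "0 0 0 0 0 0.001 -1" --pt "0 0 0 0 0 0.001 -1"

```text
time_s: 8.25
ee_pos: [0.5147, -0.1371, 0.0369]
eef_rot: [3.141, -0.0, 1.204]
force: [-2.1, -1.1, 3.6]
grip_width: 0.0243
```

The force rose by about 5 N, so the lid is touching the tray floor. Releasing gently.

Emit:
send_rows --pt "0 0 0 0 0 0 -0.6" --pt "0 0 0 0 0 0 -0.3" --pt "0 0 0 0 0 0 0" --pt "0 0 0 0 0 0 0.1" --pt "0 0 0 0 0 0 0.1" --pt "0 0 0 0 0 -0.005 0.1" --pt "0 0 0 0 0 -0.02 0.1" --pt "0 0 0 0 0 -0.04 0.1"

```text
time_s: 9.05
ee_pos: [0.5142, -0.1369, 0.0769]
eef_rot: [-3.14, 0.0, 1.204]
force: [0.4, 0.2, 0.2]
grip_width: 0.0519
```

Emit:
send_rows --pt "0 0 0 0 0 -0.05 0.1" --pt "0 0 0 0 0 -0.1 0.1" --pt "0 0 0 0 0 -0.14 0.1" --pt "0 0 0 0 0 -0.17 0.1" --pt "0 0 0 0 0 -0.175 0.1" --pt "0 0 0 0 0 -0.175 0.1"

```text
time_s: 9.65
ee_pos: [0.5146, -0.1371, 0.2522]
eef_rot: [3.14, -0.0, 1.204]
force: [0.4, -0.3, -1.5]
grip_width: 0.052
```

```bash
python3 d.py 0.475 0.2465 0.22 85;  python3 - <<'E'
from h import *
c=cam('side'); save(c,'s5.png',(260,180,420,310),4)
E
```

```text
turn [ 7.000e-02  1.000e-02 -1.602e+01] shift [ 0.3438 -0.1746  0.032 ] t 9.65 q [-0.33  0.24  1.53  0.    1.37  0.04] F [ 0.36 -0.26 -1.53] w 0.052
```

View pics/s5.png

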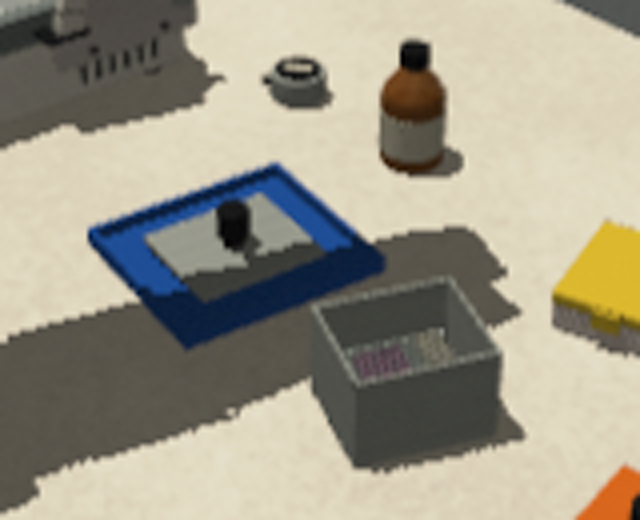

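The lid lies flat in the tray, knob up at (233,225), and nothing else has moved. Moving to the handle at the current safe height.

Emit:
send_rows --pt "0 0 -4 0.04 -0.02 0 0.1" --pt "0 0 -8 0.085 -0.043 0 0.1" --pt "0 0 -12 0.13 -0.066 0 0.1" --pt "0 0 -16 0.18 -0.091 0 0.1" --pt "0 0 -16 0.23 -0.117 0 0.1" --pt "0 0 -16 0.28 -0.142 0 0.1" --pt "0 0 -16 0.325 -0.165 0 0.1" --pt "0 0 -16 0.344 -0.175 0 0.1"

```text
time_s: 10.5
ee_pos: [0.4735, 0.2491, 0.2499]
eef_rot: [-3.139, 0.001, 1.484]
force: [0.4, -0.6, 0.3]
grip_width: 0.0518
```

Emit:
send_rows --pt "0 0 0 0 0 0 0.1" --pt "0 0 0 0 0 0.02 0.1" --pt "0 0 0 0 0 0.035 0.1" --pt "0 0 0 0 0 0.04 0.1" --pt "0 0 0 0 0 0.04 0.1"

```text
time_s: 11.0
ee_pos: [0.4744, 0.2462, 0.2105]
eef_rot: [-3.139, 0.001, 1.482]
force: [-0.3, -0.4, 0.0]
grip_width: 0.0519
```

```bash
python3 d.py 0.4745 0.2465 0.148 85;  python3 - <<'E'
from h import *
c=cam('side'); save(c,'s6.png',(190,80,340,215),4)
c=cam('top'); save(c,'t6.png',(110,130,270,270),4)
E
```

```text
turn [-0.13  0.07 -0.06] shift [0.0004 0.0002 0.0625] t 11.0 q [ 0.41  0.28  1.58 -0.    1.28  0.5 ] F [-0.33 -0.38  0.  ] w 0.0519
```

View pics/s6.png

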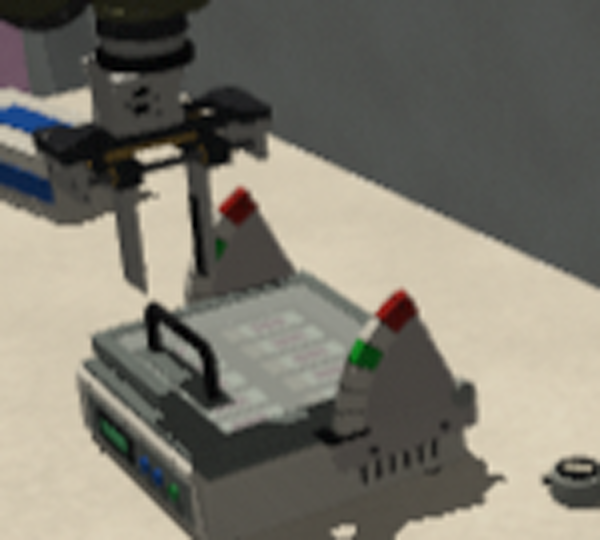

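View pics/t6.png

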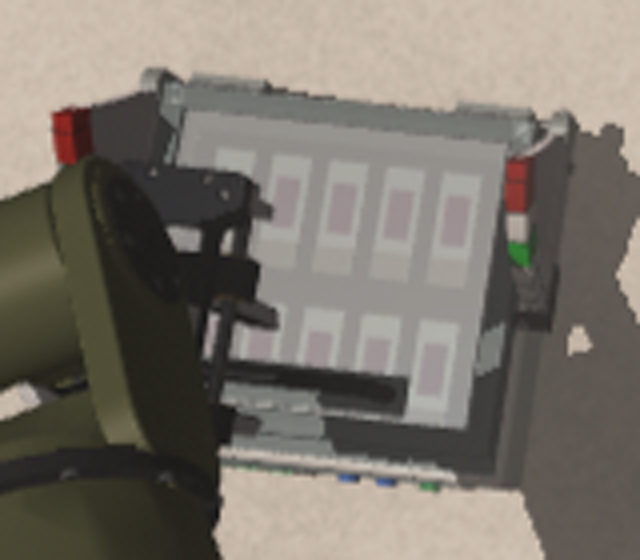

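```bash
python3 - <<'E'
from h import *
c=cam('top');s=cam('side')
print(proj(c,[.4745,.2465,.148]),proj(s,[.4745,.2465,.148]),proj(c,[.4744,.2462,.1915]),proj(s,[.4744,.2462,.1915]))
E
```

```text
(np.float64(179.65069795825258), np.float64(224.45083966813414)) (np.float64(234.11483428229627), np.float64(161.8856214476851)) (np.float64(173.1391845765283), np.float64(222.34104032221532)) (np.float64(232.69421782422796), np.float64(150.02409014944004))
```

Projections agree: the bar's top-edge centre is at top column 179.5 (predicted 179.7) and side column 234.5 (predicted 234.1). Descending over the bar.

Emit:
send_rows --pt "0 0 0 0 0 0.015 0.1" --pt "0 0 0 0 0 0.03 0.1" --pt "0 0 0 0 0 0.042 0.1" --pt "0 0 0 0 0 0.052 0.1" --pt "0 0 0 0 0 0.059 0.1" --pt "0 0 0 0 0 0.063 0.1" --pt "0 0 0 0 0 0.063 0.1" --pt "0 0 0 0 0 0.063 0.1"

```text
time_s: 12.0
ee_pos: [0.4749, 0.2469, 0.1491]
eef_rot: [3.141, -0.0, 1.483]
force: [0.0, 0.2, -0.4]
grip_width: 0.0514
```

```bash
python3 d.py 0.4745 0.2465 0.148 85;  python3 - <<'E'
from h import *
c=cam('side'); save(c,'s7.png',(200,100,300,200),6)
E
```

```text
turn [ 0.03 -0.02 -0.02] shift [-0.0005 -0.0003  0.0011] t 12.0 q [0.41 0.34 1.65 0.   1.15 0.5 ] F [ 0.03  0.16 -0.45] w 0.0514
```

View pics/s7.png

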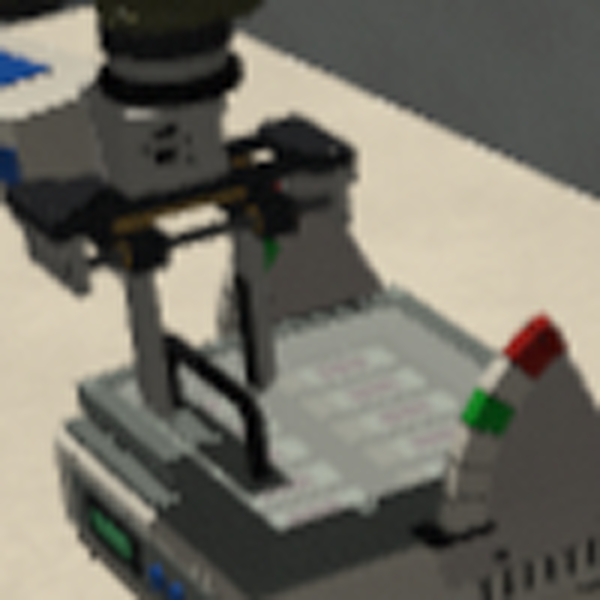

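The fingers straddle the bar around its middle: front finger at crop (155,400), rear at (258,375), bar between. Closing.

Emit:
send_rows --pt "0 0 0 0 0 0.001 -0.3" --pt "0 0 0 0 0 0.001 -0.6" --pt "0 0 0 0 0 0.001 -1" --pt "0 0 0 0 0 0.001 -1" --pt "0 0 0 0 0 0.001 -1" --pt "0 0 0 0 0 0.001 -1" --pt "0 0 0 0 0 0.001 -1" --pt "0 0 0 0 0 0.001 -1" --force 45

```text
time_s: 12.85
ee_pos: [0.4764, 0.2467, 0.148]
eef_rot: [3.137, -0.001, 1.483]
force: [14.5, -0.4, -6.4]
grip_width: 0.0111
```

```bash
cat > arc.py <<'E'
# tool-frame rows for arc about hinge: r=(-.19,.064); warmer x,z; tool: y axis = ?
from h import *
from scipy.spatial.transform import Rotation as Ro
o=ctrl.get_obs(); R0=Ro.from_euler('xyz',o['eef_rot']); ps=np.radians(-5)
ax=np.array([np.cos(ps),np.sin(ps),0]); ay=np.array([-np.sin(ps),np.cos(ps),0])
r=-0.19*ax+np.array([0,0,.064])
for th in (1,2,5,10,15,20,25,30,35):
    Q=Ro.from_rotvec(ay*np.radians(th)); d=Q.apply(r)-r
    print(th,'turn',np.round(np.degrees(R0.inv().apply(Q.as_rotvec())),2),'shift',np.round(R0.inv().apply(d),4))
print(np.round(o['ee_pos'],4),o['grip_width'],np.round(o['force'],2),np.round(o['qpos'],2))
E
python3 arc.py
```

```text
1 turn [ 1. -0.  0.] shift [ 0.      0.0012 -0.0033]
2 turn [ 2. -0.  0.] shift [ 0.      0.0024 -0.0066]
5 turn [ 5. -0.  0.] shift [ 0.      0.0064 -0.0163]
10 turn [10.   -0.01  0.01] shift [ 0.      0.0141 -0.032 ]
15 turn [ 1.5e+01 -1.0e-02  1.0e-02] shift [ 0.0001  0.0232 -0.0469]
20 turn [20.   -0.02  0.02] shift [ 0.0001  0.0336 -0.061 ]
25 turn [ 2.5e+01 -2.0e-02  2.0e-02] shift [ 0.0001  0.0452 -0.0741]
30 turn [30.   -0.03  0.03] shift [ 0.0001  0.0578 -0.0862]
35 turn [ 3.5e+01 -3.0e-02  3.0e-02] shift [ 0.0001  0.0715 -0.0971]
[0.4764 0.2467 0.148 ] 0.011114861713611474 [14.46 -0.39 -6.37] [ 0.41  0.34  1.65 -0.    1.14  0.5 ]
```

Gripped: the opening is 11 mm against a 12 mm bar. The 14 N along x means the bar sits about 1.5 mm further back than the command, so I add that to the rows. Raising 10° along the arc first.

Emit:
send_rows --pt "0 0 0 0 0.0015 0 -1" --pt "1 0 0 0 0.0027 -0.0033 -1" --pt "2 0 0 0 0.0039 -0.0066 -1" --pt "4 0 0 0 0.0066 -0.013 -1" --pt "6 0 0 0 0.0094 -0.0194 -1" --pt "8 0 0 0 0.0125 -0.0257 -1" --pt "10 0 0 0 0.0156 -0.032 -1" --pt "10 0 0 0 0.0156 -0.032 -1"

```text
time_s: 13.65
ee_pos: [0.4904, 0.2454, 0.1799]
eef_rot: [-2.965, -0.0, 1.483]
force: [-2.4, 2.2, -3.8]
grip_width: 0.0108
```

```bash
python3 d.py 0.476 0.2465 0.148 85;  python3 - <<'E'
from h import *
c=cam('side'); save(c,'s8.png',(200,100,300,200),6)
E
```

```text
turn [-1.013e+01 -1.000e-02 -5.000e-02] shift [-0.0002 -0.0086  0.0339] t 13.65 q [0.36 0.42 1.47 0.08 1.41 0.43] F [-2.41  2.18 -3.79] w 0.0108
```

View pics/s8.png

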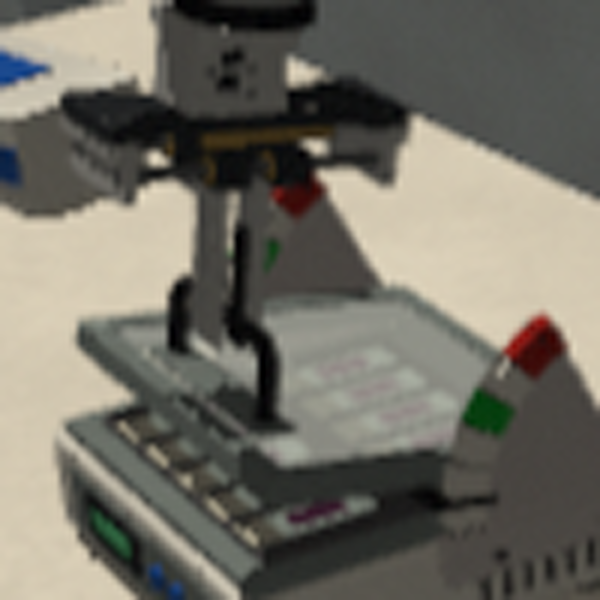

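The cover is opening, both bar ends are visible beside the fingers, and forces are low. In the turned tool frame the same arc increments apply, so +14° next.

Emit:
send_rows --pt "2 0 0 0 0.0024 -0.0066 -1" --pt "4 0 0 0 0.005 -0.013 -1" --pt "6 0 0 0 0.0079 -0.0194 -1" --pt "8 0 0 0 0.011 -0.0257 -1" --pt "10 0 0 0 0.0141 -0.032 -1" --pt "12 0 0 0 0.0176 -0.038 -1" --pt "14 0 0 0 0.0213 -0.044 -1" --pt "14 0 0 0 0.0213 -0.044 -1"

```text
time_s: 14.5
ee_pos: [0.5184, 0.2429, 0.2193]
eef_rot: [-2.72, 0.001, 1.483]
force: [-8.1, -0.4, 0.9]
grip_width: 0.011
```

```bash
python3 d.py 0.476 0.2465 0.148 85;  python3 - <<'E'
from h import *
c=cam('side'); save(c,'s9.png',(200,100,300,200),6)
E
```

```text
turn [-24.13   0.03  -0.03] shift [-0.0001 -0.0097  0.0824] t 14.5 q [0.31 0.58 1.19 0.16 1.76 0.39] F [-8.06 -0.42  0.91] w 0.011
```

View pics/s9.png

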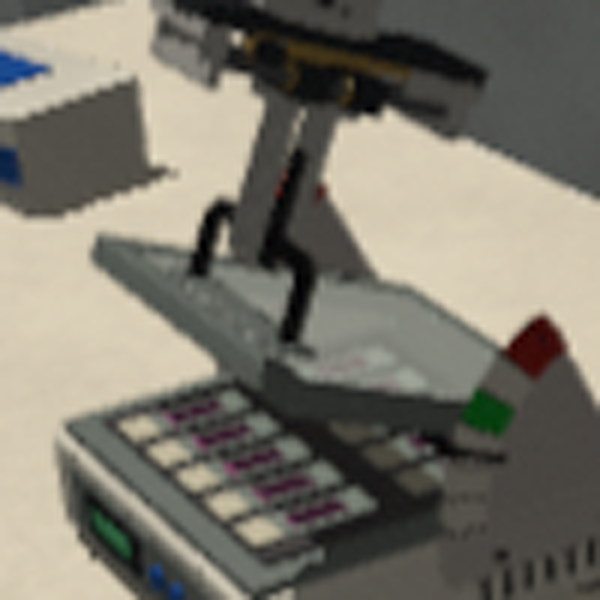

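The pointer is just below the green band (crop (455,445), green at (487,410)), which fits 24°. Raising 11° more.

Emit:
send_rows --pt "2 0 0 0 0.0022 -0.0066 -1" --pt "4 0 0 0 0.0047 -0.013 -1" --pt "6 0 0 0 0.0075 -0.0194 -1" --pt "8 0 0 0 0.0105 -0.0257 -1" --pt "10 0 0 0 0.0136 -0.032 -1" --pt "11 0 0 0 0.0153 -0.035 -1" --pt "11 0 0 0 0.0153 -0.035 -1"

```text
time_s: 15.25
ee_pos: [0.5465, 0.2404, 0.2449]
eef_rot: [-2.53, 0.001, 1.483]
force: [-5.8, -2.8, 0.1]
grip_width: 0.0107
```

```bash
python3 d.py 0.476 0.2465 0.148 85;  python3 - <<'E'
from h import *
np.set_printoptions(precision=4,suppress=True)
c=cam('side'); save(c,'s10.png',(200,100,300,200),6); save(c,'s10b.png',(255,145,300,190),12)
t=cam('top'); save(t,'t10.png',(110,130,270,270),4)
# cover plane tilt from depth: pick points of the clear panel / frame in side view
ps=np.radians(-5); ax=np.array([np.cos(ps),np.sin(ps)]); ay=np.array([-np.sin(ps),np.cos(ps)])
h=np.array([.4755,.2465])+.19*ax
P=cloud(c); q=P[...,:2]-h; a=q@ax; b=q@ay; z=P[...,2]-.084
m=(np.abs(b)<.12)&(a>-.2)&(a<-.02)&(z>0.02)&(z<.15)
ang=np.degrees(np.arctan2(z-0, -a))
m2=m&(P[...,2]>.1)
import collections
A=a[m2];Z=z[m2]
# robust line fit
pts=np.stack([A,Z],1).astype(np.float32); l=cv2.fitLine(pts,cv2.DIST_HUBER,0,.003,.01).ravel(); print('cover tilt deg',np.degrees(np.arctan2(l[1],-l[0])),len(pts))
o=ctrl.get_obs(); e=o['ee_pos']; r=(e[:2]-h)@ax; zz=e[2]-.084
print('tcp radius',np.hypot(r,zz),'angle',np.degrees(np.arctan2(zz,-r)-np.arctan2(.064,.19)))
E
```

```text
turn [-35.07   0.04  -0.04] shift [-0.     -0.0023  0.12  ] t 15.25 q [0.27 0.74 0.93 0.23 2.04 0.4 ] F [-5.81 -2.84  0.09] w 0.0107
cover tilt deg -146.12297 691
tcp radius 0.19998335170675224 angle 34.91726907679075
```

View pics/s10.png

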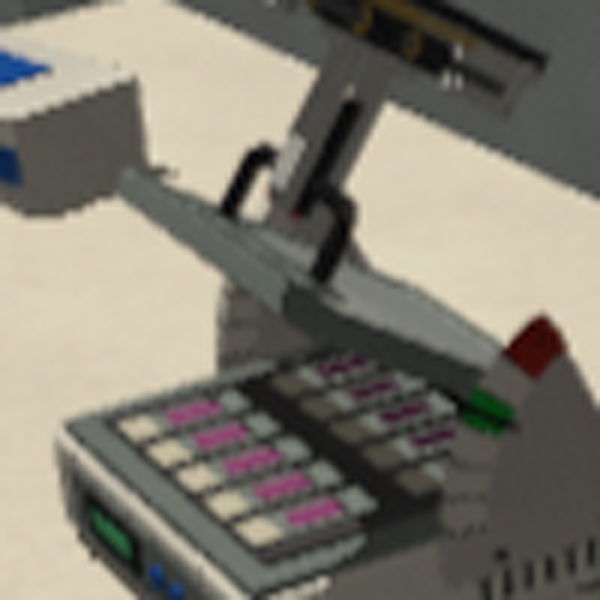

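View pics/s10b.png

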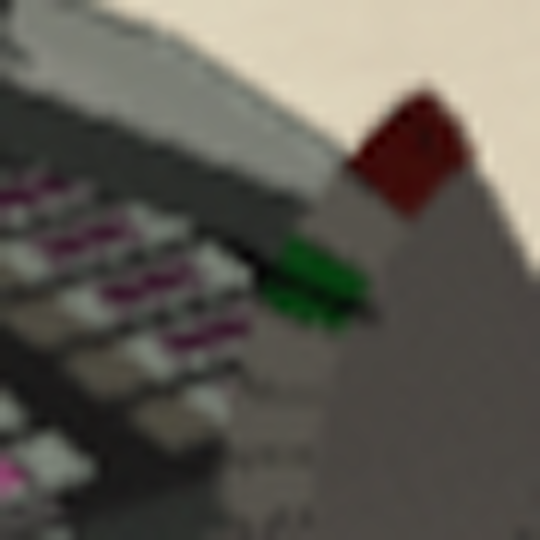

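View pics/t10.png

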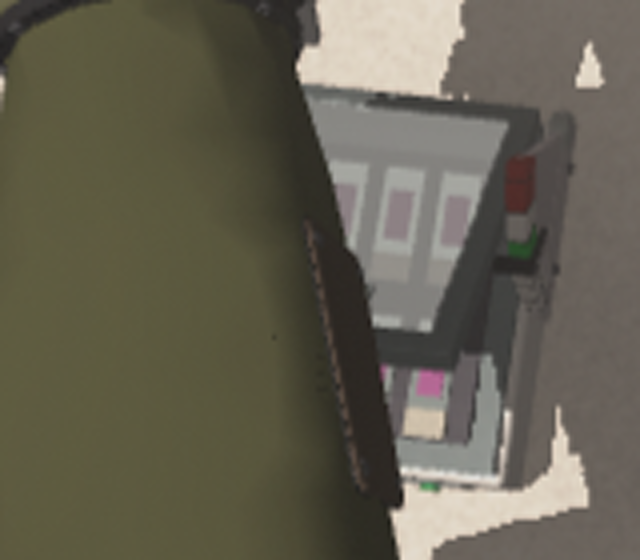

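The pointer crosses the green with green visible above and below it (crop (320,290)). Kinematics give 34.9° and depth 33.9°. I'll hold a moment, then do the last checks.

Emit:
send_rows --pt "0 0 0 0 0 0 -1" --pt "0 0 0 0 0 0 -1" --pt "0 0 0 0 0 0 -1" --pt "0 0 0 0 0 0 -1" --pt "0 0 0 0 0 0 -1" --pt "0 0 0 0 0 0 -1" --pt "0 0 0 0 0 0 -1" --pt "0 0 0 0 0 0 -1"

```text
time_s: 16.15
ee_pos: [0.5463, 0.2404, 0.2448]
eef_rot: [-2.531, 0.001, 1.483]
force: [-3.5, -2.6, -2.6]
grip_width: 0.0107
```

```bash
python3 - <<'E'
from h import *
c=cam('side'); save(c,'s11.png',(200,100,460,310),3)
o=ctrl.get_obs(); print(o['ee_pos'],np.abs(o['joint_vel']).max(),o['force'],o['grip_width'],o['time_s'])
a=cv2.imread('pics/side0.png').astype(int); d=np.abs(a-c['pixels'][:,:,::-1]).max(2)
for n,(x0,y0,x1,y1) in dict(bottle=(352,188,374,224),box=(396,234,440,270),counter=(326,190,344,208),dishbase=(338,275,388,296)).items(): print(n,np.percentile(d[y0:y1,x0:x1],[50,95]))
E
```

```text
[0.54632294 0.24042936 0.24480656] 0.0011319109680412232 [-3.54013174 -1.71227471 -2.26216614] 0.010843606618657861 16.2
bottle [ 7. 14.]
box [13. 14.]
counter [ 10.5 123. ]
dishbase [ 5.   28.55]
```

View pics/s11.png

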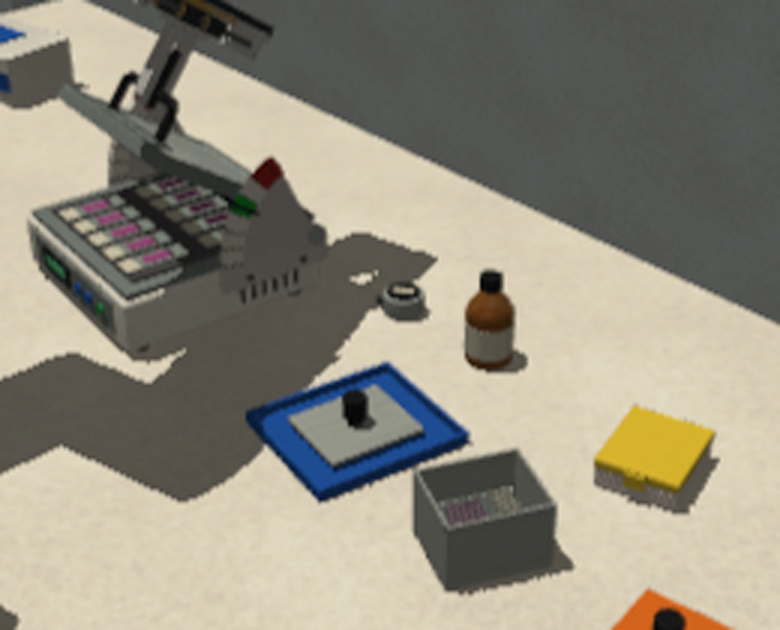

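The lid is flat in the tray, the cover is held steady in the green, and everything else stands where it was. The counter's image difference (123) looks like the arm's shadow falling beside it.

```bash
python3 -c "
from station import ctrl
print(ctrl.hand_in())"
```

```text
the job is handed in; nothing more can be done
None
```

The job is done and handed in at about 16 s. The steel lid lies flat, knob up, in the blue tray, and the gripper is holding the warmer's cover in the middle of the green band.

- **Lid:** I lifted it off the dish by its knob, lowered it until the wrist force showed it touching the tray floor, then opened the gripper slowly. It sits well inside the tray walls.
- **Cover:** I gripped the bow handle at 45 N and raised the cover along its arc, never past about 35°, well below the red. The gripper position gives 34.9° and a depth fit of the cover gives 33.9°. The picture shows the pointer with green on both sides. It held still for 0.8 s with only about 5 N at the wrist.
- **Other objects:** the last picture shows the dish, tray, bottle, slide box and counter where they stood.

Two readings were off:
- **Handle bar:** it was about 1.5 mm further back than I had measured. This showed as 14 N sideways when the gripper closed, and I corrected for it.
- **Tally counter:** its image changed more than the others. I put that down to the arm's shadow, since the counter itself looks unmoved.

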